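Tip the vent cover over the opening in a battery-box lid

ROBOT

A 6-joint arm with a two-finger parallel gripper is mounted at the origin on the work surface. World frame = base frame: x ahead of the robot, y to its left, z up, the work surface at z = 0. Lengths are in m, angles in rad, forces in N, time in s.
With the tool pointing down it reaches from about 0.3 to 0.775 m from the base axis. Payload 14.6 kg.
Tool frame: the origin (TCP) lies on the centre line of the jaws, within the pads' length; the fingertips stand 11 mm ahead of it and the grasp point (between the pads) lies 8 mm behind it; z points along the fingers, x is the direction in which the jaws open and shut, and the axes are right-handed (so a half turn about z gives the same grasp; the last joint's range is limited). The gripper opens to 85 mm and grips with 20 to 120 N. Pads are 22 mm wide; open, the fingers measure 114 mm over their backs; the gripper's body (76 mm by 85 mm) begins 54 mm behind the grasp point. The pads swing forward as they close: fully open they stand 13 mm farther back than shut.
Start: joints at [-1.257, 0.3, 1.521, -0, 1.321, -0.067], TCP at [0.204, -0.511, 0.242] pointing down, gripper open.
Joint ranges: [-3.03, 3.03], [-0.79, 2.21], [0.23, 2.52], [-1.04, 4.18], [0, 3.07], [-2.55, 2.55]. Speed limits (rad/s): [2.22, 2.22, 2.57, 3.14, 3.14, 3.14].

INTERFACE

Orientations are given as a unit quaternion [x, y, z, w].
In Python, from plant import monitor, optics, manip gives the robot as it stands. The module is installed in compiled form; this text tells all that it offers.
- The arm moves only by the tool send_rows, never from a script. Its argument "steps" is a list of rows, each an object of numbers: "x", "y", "z": the shift along the tool's x, y, z in mm; "spin": the turn about the tool's z in degrees. In form: [{"x": .., "y": .., "z": .., "spin": ..}, ...]. A call has 1 to 10 rows; each row shifts and turns the pose as measured when the row begins, along the tool's axes as they then stand; what a row does not reach is not made up. A row lasts 1/8 s, in which the tool goes at most 62.5 mm and 10.7 degrees, less where a joint would pass 70% of its speed; a pose out of reach is approached as far as the arm can. A call with a gripper value outside its range is refused whole. "fingers" is the closure, from 0 (fully open) to 1 (shut), set as the call begins (left out, the last holds). The fingers move at their own pace and stop on an object; "squeeze" is the grip in N (left out, the last holds). Time passes only in rows, so rows that do not move let the fingers close. It gives the time, the measured TCP pose, the force and the opening at its end, in the units of the state.
- monitor.get_obs(): the state, without advancing time (a new reading comes with each control period).
- optics.camera(name): name is "scene" or "top" or "wrist"; returns (picture, depth): 420x560x3 uint8, red, green, blue; 420x560 float32, m along the optical axis (not along the pixel's ray), 0 where there is no reading.
- optics.camera_params(name): a dict with "intrinsics" (3x3 intrinsics, pixels), "extrinsics" (4x4, takes a point from camera to world coordinates). Camera axes: x right, y up, looking along -z (the intrinsics and any distortion apply to the point x, -y, -z); pixel columns grow to the right and rows downward; lengths in m; the calibration is good to about 2 mm. A picture is of the moment at which its call begins: read the wrist's pose just before it. camera_params takes no time and is no camera call; for the wrist camera it gives the pose at the moment of the call.
- manip.hand_in(): hands the job in, once; it reports no verdict.
The state is a dict: "time": time; "q": joint angles; "qvel": joint speeds; "joint_torque": joint torques, N m; "position": TCP position; "tcp_rot": TCP orientation; "contact_force": force on the tool from outside, world axes, zero at the start; "wrist_torque": the same for the moment, N m; "opening": opening from 0.0 (shut) to 1.0 (fully open).
Only numpy, scipy, OpenCV 4.12 (cv2) and the standard library are available. Lean on these libraries where they do the work, as an engineer would, in place of code of your own. Each camera call takes 0.05 s, during which the arm holds its last target.

TASK

The slotted sheet-metal vent cover stands on its long edge a little short of the vent opening in the steel battery-box lid, with its open side towards the opening. Without gripping or lifting it, push it low down so that it slides forward, still standing, to where it will fall right, then push it high up so that it tips over and comes down flat over the opening, wholly inside the marker-pen outline. It must come down inside the outline, not be dragged there once it is down, and the connector, fuse and jar on the lid stay where they are.

Things in the scene. Friction and masses are not known exactly. Their poses are not given: they have to be found in the camera images.
- outline (a point): Centre of the black marker-pen outline on the lid's top face, and of the vent opening (52 x 112 mm) inside it. The outline measures 115 mm along this frame's x and 180 mm along y, over the outer edges of its 3 mm lines; strokes overrun its corners. x points from the standing cover across the opening, the way it must fall; y to the left of that, z up.
- lid: Fixed battery-box lid, flat bare steel, level, top face 30 mm above the bench. Origin: on the bench, 30 mm under outline, same axes. It reaches 200 mm to -x, 170 mm to +x and 230 mm to either side. The black grille in the opening lies below its top face; small screw heads (2.5 mm) line the two side edges.
- cover: Dark steel vent cover, about 0.27 kg: box of 3 mm sheet with one open side, 36 mm deep (x), 150 wide (y), 85 high (z) as it stands. Origin: centre of its underside as it stands. x points out of the open side; the flat slotted face, 18 mm behind the origin, looks back to the robot's side. Starts turned up to 0.15 rad from the outline, up to 6 mm off its middle. Laid down it covers 85 x 150 mm.
- foot_left (a point): Corner of the cover's open rim: the lower one as it stands, at the cover's +y end (18 mm ahead, 75 mm left of its origin). The edge between the two foot corners is the one it tips about; it starts 15 to 40 mm short of the outline's near line and should stand about 15 mm past it before the cover is tipped, since the cover lands with this edge close to where it stood.
- foot_right (a point): The same corner at the cover's -y end (18 mm ahead, 75 mm right of its origin). Pushed on the slotted face less than about 30 mm above the lid the cover slides standing; pushed above about 65 mm it tips about its foot edge and falls by itself once past 32 degrees.
- head_left (a point): Upper corner of the cover's open rim as it stands, at the +y end, 85 mm above foot_left.
- head_right (a point): Upper corner of the cover's open rim as it stands, at the -y end, 85 mm above foot_right.
- connector: Bystander: loose orange plastic connector housing on a square flange, 66 x 62 mm, 38 mm high, on the lid to the left of the outline. Origin: centre of its underside.
- fuse: Bystander: loose white ceramic fuse with square body and brass blade ends, 112 mm long, 36 mm wide and high, lying on the lid to the right, about level with the cover. Origin: centre of its underside.
- jar: Bystander: loose white jar with a steel cap, 48 mm across, 55 mm high, standing on the lid to the right of the outline. Origin: centre of its underside.
Mind the look-alikes: they are no part of the job. Several things have the shape of the cover; the one meant has the colours described above.

How it is judged:
At the end, for the whole second after the job is handed in: The cover lies flat on the lid (within about 3.5 degrees), open side down over the opening, at rest, all four corners of its rim inside the outer edges of the marker outline (15 mm to spare on each side when centred) (x of foot_left in the frame of outline between -0.0575 and 0.0575 m and y of foot_left in the frame of outline between -0.09 and 0.09 m and x of foot_right in the frame of outline between -0.0575 and 0.0575 m and y of foot_right in the frame of outline between -0.09 and 0.09 m and x of head_left in the frame of outline between -0.0575 and 0.0575 m and y of head_left in the frame of outline between -0.09 and 0.09 m and x of head_right in the frame of outline between -0.0575 and 0.0575 m and y of head_right in the frame of outline between -0.09 and 0.09 m and angle between cover's own x axis and vertical above 3.08 rad and linear speed of cover below 0.02 m/s); the robot touches nothing.
It fails at once if the cover is down, on any face, with a corner of its rim outside the outline (angle between cover's own z axis and vertical above 1.42 rad and not (x of foot_left in the frame of outline between -0.0575 and 0.0575 m and y of foot_left in the frame of outline between -0.09 and 0.09 m and x of foot_right in the frame of outline between -0.0575 and 0.0575 m and y of foot_right in the frame of outline between -0.09 and 0.09 m and x of head_left in the frame of outline between -0.0575 and 0.0575 m and y of head_left in the frame of outline between -0.09 and 0.09 m and x of head_right in the frame of outline between -0.0575 and 0.0575 m and y of head_right in the frame of outline between -0.09 and 0.09 m)).
It fails at once if the cover is lifted: both foot corners more than 20 mm above the lid (height (world z) of each of foot_left, foot_right above 0.05 m).
It fails at once if the connector, fuse or jar is moved by more than 15 mm (distance of any of connector, fuse, jar from where it was at the start of the episode above 0.015 m).
It also fails if it takes over 45 s, if anything falls off the work surface, if the arm or the gripper's body presses on something with over 40 N, if the wrist force passes 120 N, or if a joint passes its speed limit or range.

## Working session

There is one attempt and no reset: what is moved stays moved. The work goes in short steps, Python scripts to look and compute and a tool call to move; the robot and the scene stay as the last step left them, time stands still between calls to the robot, and variables do not carry over. Pictures are saved under pics/ and viewed, and the job is handed in when it is done.

Besides the shell and the picture viewer there is one more tool, called after "Emit:" in YAML: its name, and indented under it one key for each argument. send_rows: Moves the arm, as the interface text tells. Its arguments: {"type":"object","properties":{"steps":{"type":"array"},"fingers":{"type":"number"},"squeeze":{"type":"number"}},"required":["steps"]}

```bash
mkdir -p pics; python3 - <<'E'
from plant import monitor, optics, manip
import cv2,numpy as np
o=monitor.get_obs(); print(o)
for n in ["scene","top","wrist"]:
    p=optics.camera_params(n); print(n,np.round(p["intrinsics"],1).tolist(),np.round(p["extrinsics"],3).tolist(),[k for k in p])
    im,d=optics.camera(n); cv2.imwrite(f"pics/{n}0.png",im[...,::-1]); np.save(f"{n}0.npy",d)
E
```

```text
{'time': 0.0, 'q': array([-1.25658892e+00,  3.00471222e-01,  1.52161156e+00,  3.27419413e-06,
        1.32071968e+00, -6.65966979e-02]), 'qvel': array([ 0.00071361, -0.00167434,  0.00059671, -0.00065483, -0.00079446,
        0.00067598]), 'joint_torque': array([ 1.13489266e-03, -5.43498480e+01, -3.61788511e+01,  3.16611420e-05,
        4.02133592e-03, -1.41029102e-05]), 'position': array([ 0.20434321, -0.51037578,  0.24170835]), 'tcp_rot': array([ 8.28150299e-01, -5.60505769e-01, -4.76307085e-04, -3.72891426e-04]), 'contact_force': array([ 0.26353869,  0.10921347, -0.19539901]), 'wrist_torque': array([ 0.02809881, -0.01727871,  0.02895912]), 'opening': 1.0028615569258537}
scene [[438.4, 0.0, 289.8], [0.0, 438.4, 202.7], [0.0, 0.0, 1.0]] [[-0.014, -0.71, 0.704, 1.271], [1.0, -0.021, -0.002, -0.035], [0.016, 0.703, 0.711, 0.89], [0.0, 0.0, 0.0, 1.0]] ['intrinsics', 'extrinsics']
top [[422.9, 0.0, 277.1], [0.0, 422.9, 211.5], [0.0, 0.0, 1.0]] [[0.002, 0.998, -0.064, 0.442], [-1.0, 0.003, 0.011, -0.021], [0.011, 0.064, 0.998, 1.264], [0.0, 0.0, 0.0, 1.0]] ['intrinsics', 'extrinsics']
wrist [[309.9, 0.0, 273.2], [0.0, 309.9, 210.2], [0.0, 0.0, 1.0]] [[0.371, 0.892, 0.258, 0.268], [-0.929, 0.357, 0.102, -0.485], [-0.001, -0.277, 0.961, 0.374], [0.0, 0.0, 0.0, 1.0]] ['intrinsics', 'extrinsics']
```

View pics/scene0.png

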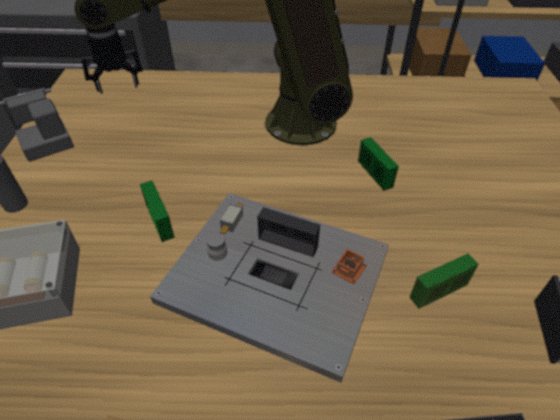

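View pics/top0.png

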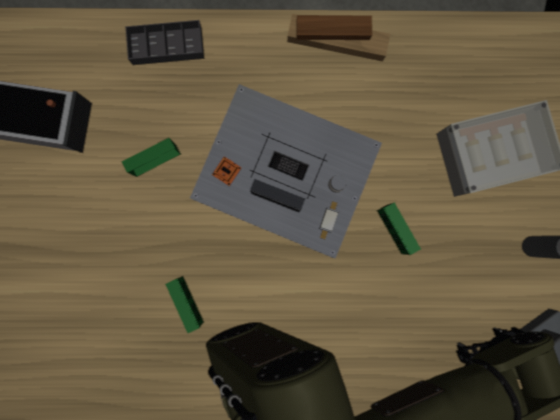

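View pics/wrist0.png

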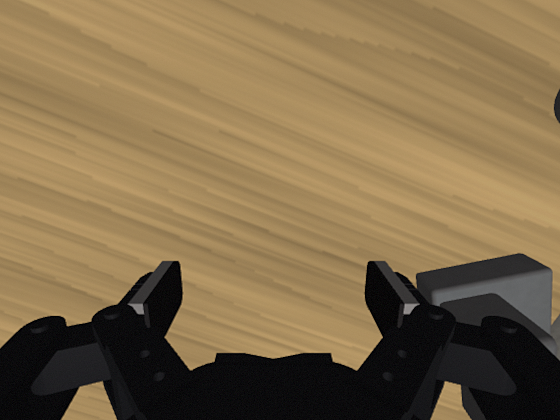

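The cover is the dark box on the lid, at top (277,195) and scene (289,232). The look-alikes are green boxes at top (151,157), (184,304) and (399,229), plus dark objects off the lid at scene (550,315) and top (165,42). Next I'll check it in a close crop.

```bash
python3 - <<'E'
import cv2
t=cv2.imread("pics/top0.png")[120:220,230:350]; cv2.imwrite("pics/topc.png",cv2.resize(t,None,fx=6,fy=6,interpolation=cv2.INTER_CUBIC))
t=cv2.imread("pics/scene0.png")[190:310,205:365]; cv2.imwrite("pics/scenec.png",cv2.resize(t,None,fx=5,fy=5,interpolation=cv2.INTER_CUBIC))
E
```

```text
(no output)
```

View pics/topc.png

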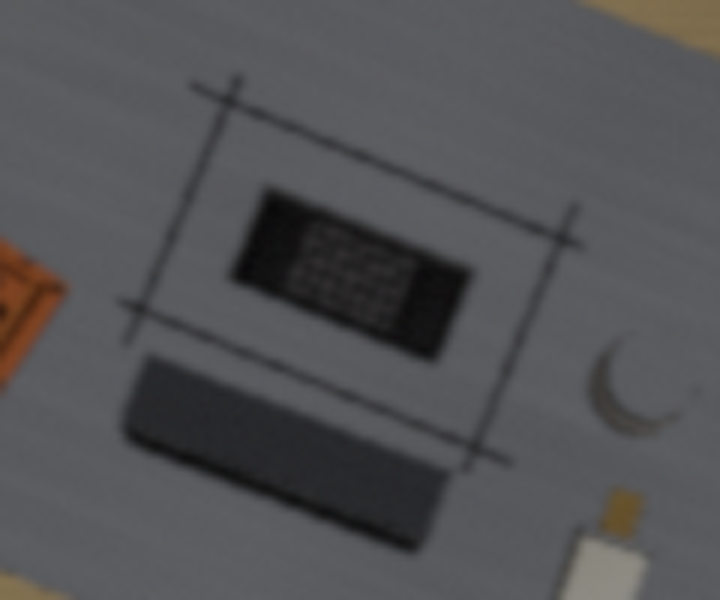

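View pics/scenec.png

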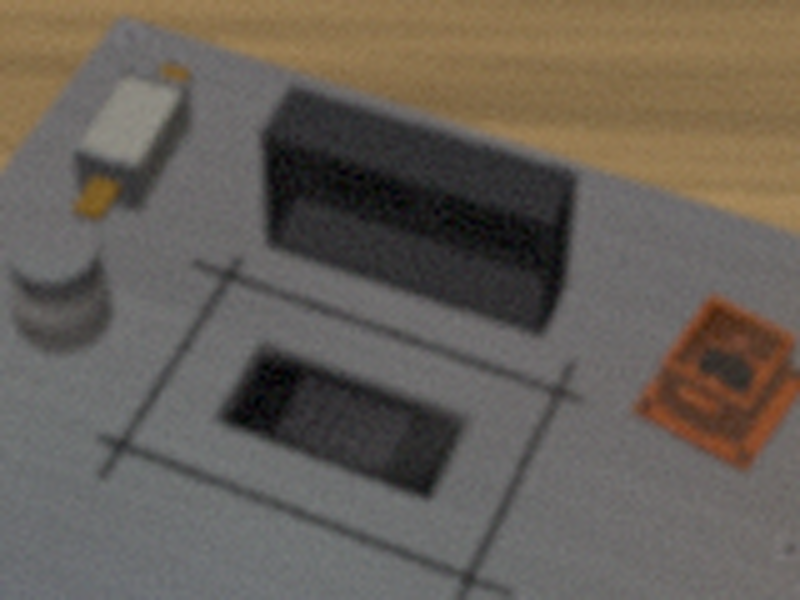

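```bash
cat > h.py <<'E'
import numpy as np
from plant import monitor, optics, manip
def ray(P,uv):
    K=np.array(P["intrinsics"]);E=np.array(P["extrinsics"])
    x=(uv[0]-K[0,2])/K[0,0]; y=(uv[1]-K[1,2])/K[1,1]
    return E[:3,3],E[:3,:3]@np.array([x,-y,-1.])
def onz(P,uv,z):
    c,d=ray(P,uv); return c+d*(z-c[2])/d[2]
def proj(P,X):
    K=np.array(P["intrinsics"]);E=np.array(P["extrinsics"])
    p=E[:3,:3].T@(np.asarray(X)-E[:3,3]); return np.array([K[0,0]*p[0]/-p[2]+K[0,2],K[1,1]*-p[1]/-p[2]+K[1,2]])
def tri(P1,a,P2,b):
    c1,d1=ray(P1,a);c2,d2=ray(P2,b)
    A=np.stack([d1,-d2],1);s=np.linalg.lstsq(A,c2-c1,rcond=None)[0]
    p,q=c1+d1*s[0],c2+d2*s[1];return (p+q)/2,np.linalg.norm(p-q)
E
python3 - <<'E'
from h import *
T=optics.camera_params("top");S=optics.camera_params("scene")
t=lambda X,Y:(230+(X+.5)/6-.5,120+(Y+.5)/6-.5)
s=lambda X,Y:(205+(X+.5)/5-.5,190+(Y+.5)/5-.5)
np.set_printoptions(precision=4,suppress=True)
# outline line crossings: farleft, farright, nearright, nearleft
tc=[t(232,101),t(565,240),t(476,452),t(139,307)]
sc=[s(467,578),s(120,446),s(233,271),s(565,392)]
for a,b in zip(tc,sc): print(tri(T,a,S,b),onz(T,a,.03),onz(S,b,.03))
for C in ([onz(T,a,.03) for a in tc],[onz(S,b,.03) for b in sc]):
    C=np.array(C); c=C.mean(0); yd=(C[0]-C[1]+C[3]-C[2])/2; xd=(C[0]-C[3]+C[1]-C[2])/2
    print(c,np.linalg.norm(xd),np.linalg.norm(yd),np.arctan2(xd[1],xd[0]),np.arctan2(-yd[0],yd[1]))
print("heads"); 
print(tri(T,t(150,355),S,s(576,178)),tri(T,t(447,470),S,s(264,135)))
print("foot scene",onz(S,s(545,333),.03),onz(S,s(270,243),.03))
for X in ((150,355),(447,470)): print(onz(T,t(*X),.115))
for X in ((124,430),(415,552)): print("rear bottom/top",onz(T,t(*X),.03),onz(T,t(*X),.115))
E
```

```text
(array([ 0.7433, -0.0093,  0.0322]), np.float64(0.0012328182475239908)) [ 0.7439 -0.0087  0.03  ] [ 0.742  -0.0099  0.03  ]
(array([ 0.6753, -0.1728,  0.0305]), np.float64(0.0002960954635878991)) [ 0.6754 -0.1727  0.03  ] [ 0.675 -0.173  0.03 ]
(array([ 0.5702, -0.128 ,  0.0329]), np.float64(0.0006418968895833925)) [ 0.5705 -0.1286  0.03  ] [ 0.5678 -0.128   0.03  ]
(array([0.6408, 0.0367, 0.0332]), np.float64(0.0006527799013216641)) [0.6413 0.0365 0.03  ] [0.6384 0.0373 0.03  ]
[ 0.6578 -0.0684  0.03  ] 0.11294649702075281 0.1787183198734515 -0.406555992625231 -0.40050159851714806
[ 0.6558 -0.0684  0.03  ] 0.11498702865533642 0.17807345610290048 -0.4124963096616182 -0.39684537449467555
heads
(array([0.6018, 0.0313, 0.1436]), np.float64(0.010280126229365605)) (array([ 0.5533, -0.1091,  0.1156]), np.float64(0.002302229497481738))
foot scene [0.603  0.0285 0.03  ] [ 0.5489 -0.1106  0.03  ]
[0.6056 0.0274 0.115 ]
[ 0.5534 -0.108   0.115 ]
rear bottom/top [0.5807 0.0435 0.03  ] [0.5712 0.039  0.115 ]
rear bottom/top [ 0.5214 -0.0987  0.03  ] [ 0.5159 -0.0934  0.115 ]
```

Emit:
send_rows:
  steps:
    - {"x": -36, "y": -46}
    - {"x": -36, "y": -46}
    - {"x": -36, "y": -46}
    - {"x": -36, "y": -46}
    - {"x": -36, "y": -46}
    - {"x": -36, "y": -46}
    - {"x": -36, "y": -46}
    - {"x": -36, "y": -46}
    - {"x": -36, "y": -46}
    - {"x": -36, "y": -46}
  fingers: 0.5

```text
invalid input
```

Emit:
send_rows:
  steps:
    - {"spin": 9}
    - {"spin": 9}
    - {"spin": 9}
    - {"spin": 9}
    - {"spin": 9}
    - {"spin": 0}

```text
invalid input
```

Emit:
send_rows:
  steps:
    - {"x": -36, "y": -46, "z": 0, "spin": 0}
    - {"x": -36, "y": -46, "z": 0, "spin": 0}
    - {"x": -36, "y": -46, "z": 0, "spin": 0}
    - {"x": -36, "y": -46, "z": 0, "spin": 0}
    - {"x": -36, "y": -46, "z": 0, "spin": 0}
    - {"x": -36, "y": -46, "z": 0, "spin": 0}
    - {"x": -36, "y": -46, "z": 0, "spin": 0}
    - {"x": -36, "y": -46, "z": 0, "spin": 0}
    - {"x": -36, "y": -46, "z": 0, "spin": 0}
    - {"x": -36, "y": -46, "z": 0, "spin": 0}
  fingers: 0.5

```text
time: 1.4
position: [0.5043, 0.0085, 0.2414]
tcp_rot: [0.826, -0.563, -0.001, -0.001]
contact_force: [0.8, -0.5, -0.9]
opening: 0.5
```

Emit:
send_rows:
  steps:
    - {"x": 0, "y": 0, "z": 0, "spin": 9}
    - {"x": 0, "y": 0, "z": 0, "spin": 9}
    - {"x": 0, "y": 0, "z": 0, "spin": 9}
    - {"x": 0, "y": 0, "z": 0, "spin": 9}
    - {"x": 0, "y": 0, "z": 0, "spin": 9}
    - {"x": 0, "y": 0, "z": 0, "spin": 0}

```text
time: 2.15
position: [0.5049, 0.0129, 0.2395]
tcp_rot: [-0.541, 0.841, 0.002, -0.001]
contact_force: [0.1, -0.1, -0.1]
opening: 0.499
```

```bash
cat > look.py <<'E'
from h import *
import cv2,sys
from scipy.spatial.transform import Rotation as R
n,tag=sys.argv[1:3]
o=monitor.get_obs();P=optics.camera_params(n);im,d=optics.camera(n)
cv2.imwrite(f"pics/{n}{tag}.png",im[...,::-1]);np.savez(f"{n}{tag}.npz",d=d,K=P["intrinsics"],E=P["extrinsics"],im=im,**{k:v for k,v in o.items()})
M=R.from_quat(o["tcp_rot"]).as_matrix()
print(round(o["time"],2),o["position"].round(4),"toolx yaw",np.arctan2(M[1,0],M[0,0]).round(4),"zaxis",M[:,2].round(3),"open",round(o["opening"],3),"F",o["contact_force"].round(2))
E
python3 look.py wrist 1
```

```text
2.15 [0.5049 0.0129 0.2395] toolx yaw -1.9983 zaxis [-0.004  0.003 -1.   ] open 0.499 F [ 0.08 -0.07 -0.07]
```

View pics/wrist1.png

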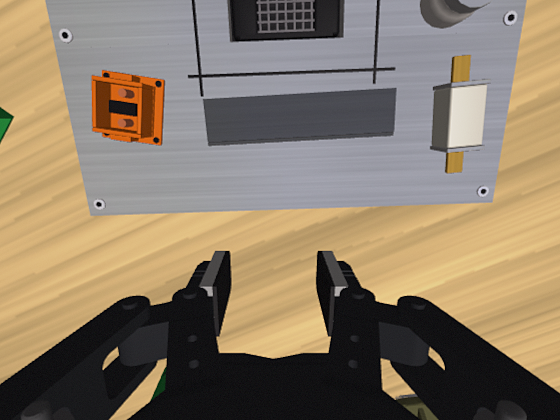

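The wrist view shows the outline's near line from (188,76) to (395,69) and the cover's top from (204,98)/(396,88) at the front to (208,146)/(394,135) at the rear. The fuse is at (460,115) and the fingertips are at (222,252) and (325,252).

```bash
python3 - <<'E'
from h import *
np.set_printoptions(precision=4,suppress=True)
z=np.load("wrist1.npz");P=dict(intrinsics=z["K"],extrinsics=z["E"]);d=z["d"]
def dp(u,v):
    c,r=ray(P,(u,v)); return c+r*d[v,u]
for n,u,v in [("tipL",224,258),("tipR",324,258),("tipLb",212,270),("palm",270,358),("palm2",230,357),("knuckL",195,300),("knuckR",350,300),("covtop",300,118),("lid",300,180),("fusetop",460,115),("conn",130,108)]:
    q=dp(u,v);print(n,q,"rel tcp z",q[2]-z["position"][2],"d",d[v,u])
print("nearline",onz(P,(201,76),.03),onz(P,(376,70),.03))
print("opening near",onz(P,(230,40),.03),onz(P,(344,38),.03))
F=[onz(P,p,.115) for p in((204,98),(396,88),(208,146),(394,135))];print("cover top",np.array(F))
print(np.linalg.norm(F[0]-F[1]),np.linalg.norm(F[0]-F[2]),np.linalg.norm(F[1]-F[3]))
f=F[0]-F[1];print("cover yaw",np.arctan2(-f[0],f[1]))
f=onz(P,(201,76),.03)-onz(P,(376,70),.03);print("line yaw",np.arctan2(-f[0],f[1]),np.linalg.norm(f))
# depth column through rows below fingers
for v in range(235,300,6): print(v,[round(float(d[v,u]),3) for u in range(196,232,5)])
E
```

```text
tipL [0.5224 0.0287 0.2426] rel tcp z 0.0031368162440406355 d 0.14035895
tipR [ 0.504  -0.0125  0.2434] rel tcp z 0.003892316937894158 d 0.1394968
tipLb [0.5241 0.0312 0.2553] rel tcp z 0.01580780133149351 d 0.128054
palm [0.5126 0.0096 0.3029] rel tcp z 0.06339504567270621 d 0.082772605
palm2 [0.5178 0.0188 0.3034] rel tcp z 0.06395980403475326 d 0.0820079
knuckL [0.5254 0.032  0.2789] rel tcp z 0.03942540109910375 d 0.10512949
knuckR [ 0.5031 -0.0159  0.2782] rel tcp z 0.038703621245684605 d 0.105905764
covtop [ 0.5601 -0.0361  0.116 ] rel tcp z -0.123440302723688 d 0.24455062
lid [ 0.4964 -0.0167  0.0297] rel tcp z -0.2098170976084867 d 0.3460073
fusetop [ 0.498  -0.1793  0.0635] rel tcp z -0.17598343879962186 d 0.294032
conn [0.6347 0.1045 0.0577] rel tcp z -0.18182332989621386 d 0.29803333
nearline [0.637  0.0329 0.03  ] [ 0.5684 -0.131   0.03  ]
opening near [ 0.6542 -0.0088  0.03  ] [ 0.6091 -0.1119  0.03  ]
cover top [[ 0.6048  0.0259  0.115 ]
 [ 0.5497 -0.1124  0.115 ]
 [ 0.571   0.0403  0.115 ]
 [ 0.5167 -0.0998  0.115 ]]
0.1488890980189715 0.036746971245625246 0.03537897521579781
cover yaw -0.3791372758476124
line yaw -0.3964322327557679 0.1777205744075657
235 [0.396, 0.396, 0.396, 0.395, 0.395, 0.396, 0.397, 0.394]
241 [0.397, 0.397, 0.399, 0.399, 0.398, 0.398, 0.396, 0.397]
247 [0.4, 0.4, 0.4, 0.4, 0.4, 0.399, 0.401, 0.401]
253 [0.402, 0.402, 0.403, 0.403, 0.146, 0.146, 0.145, 0.402]
259 [0.407, 0.405, 0.405, 0.405, 0.139, 0.139, 0.141, 0.406]
265 [0.408, 0.141, 0.142, 0.133, 0.134, 0.133, 0.14, 0.406]
271 [0.137, 0.138, 0.127, 0.126, 0.129, 0.127, 0.14, 0.41]
277 [0.131, 0.131, 0.123, 0.122, 0.123, 0.125, 0.139, 0.155]
283 [0.126, 0.119, 0.118, 0.118, 0.118, 0.126, 0.139, 0.156]
289 [0.109, 0.112, 0.117, 0.116, 0.116, 0.126, 0.14, 0.417]
295 [0.107, 0.108, 0.107, 0.116, 0.118, 0.126, 0.138, 0.421]
```

Emit:
send_rows:
  steps:
    - {"x": 0, "y": 0, "z": 0, "spin": -1.4}
    - {"x": 0, "y": 0, "z": 0, "spin": 0}
  fingers: 0.7

```text
time: 2.45
position: [0.5048, 0.0129, 0.2394]
tcp_rot: [-0.555, 0.832, 0.002, -0.001]
contact_force: [1.1, -0.5, 0.1]
opening: 0.299
```

```bash
python3 look.py wrist 2; cat > cloud.py <<'E'
from h import *
import sys
from scipy.spatial.transform import Rotation as R
np.set_printoptions(precision=4,suppress=True)
z=np.load(sys.argv[1]);d=z["d"];K=z["K"];E=z["E"]
v,u=np.mgrid[:420,:560]
X=np.stack([(u-K[0,2])/K[0,0]*d,-(v-K[1,2])/K[1,1]*d,-d],-1)@E[:3,:3].T+E[:3,3]
T=(X-z["position"])@R.from_quat(z["tcp_rot"]).as_matrix()
m=(d>0)&(d<.2)&(v>200)
p=T[m]*1000
for a in range(-70,25,5):
    s=p[(p[:,2]>=a)&(p[:,2]<a+5)&(abs(p[:,0])<60)]
    if len(s)>20: print("toolz",a,"n",len(s),"miny",np.percentile(s[:,1],[0,2,10]).round(1),"x",s[:,0].min().round(1),s[:,0].max().round(1))
E
python3 cloud.py wrist2.npz
```

```text
2.45 [0.5048 0.0129 0.2394] toolx yaw -1.9648 zaxis [-0.004  0.002 -1.   ] open 0.299 F [ 1.05 -0.55  0.13]
toolz -70 n 6505 miny [-17.  -16.2 -15.7] x -59.4 60.0
toolz -65 n 5516 miny [-17.  -16.1 -15.6] x -56.9 57.8
toolz -60 n 3171 miny [-16.6 -16.1 -15.7] x -53.9 55.3
toolz -55 n 2449 miny [-15.5 -14.8 -11. ] x -51.2 53.1
toolz -50 n 4433 miny [-11.9 -11.2 -10.8] x -49.0 51.1
toolz -45 n 2961 miny [-12.9 -12.2 -11.1] x -46.9 48.1
toolz -40 n 1367 miny [-13.1 -12.4 -11.8] x -44.5 45.9
toolz -35 n 704 miny [-12.8 -12.3 -11.9] x -39.8 42.7
toolz -30 n 818 miny [-11.1 -10.7  -9.8] x -23.3 24.6
toolz -25 n 353 miny [-10.4 -10.2  -9.9] x -25.5 27.2
toolz -20 n 453 miny [-10.4 -10.   -9.7] x -25.6 27.2
toolz -15 n 427 miny [-10.2 -10.1  -9.8] x -25.7 27.1
toolz -10 n 378 miny [-10.1 -10.   -9.8] x -25.6 27.2
toolz -5 n 340 miny [-10.1  -9.9  -9.7] x -25.7 27.2
toolz 0 n 274 miny [-10.   -9.9  -9.7] x -24.8 26.2
toolz 5 n 101 miny [-9.7 -9.6 -9.5] x -18.6 20.2
```

View pics/wrist2.png

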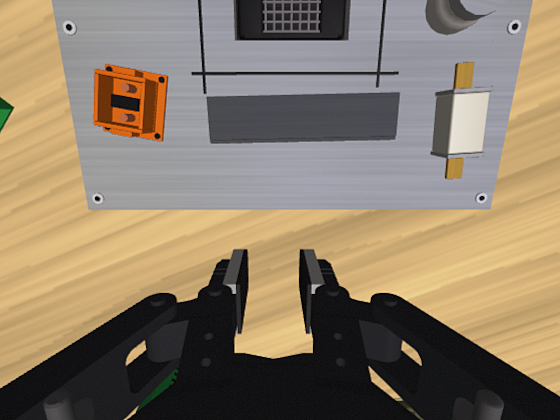

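Emit:
send_rows:
  steps:
    - {"x": 0, "y": 0, "z": 0, "spin": 0}
    - {"x": 0, "y": 0, "z": 0, "spin": 0}
    - {"x": 0, "y": 0, "z": 0, "spin": 0}
  fingers: 1.0

```text
time: 2.88
position: [0.5048, 0.0129, 0.2394]
tcp_rot: [-0.555, 0.832, 0.002, -0.001]
contact_force: [-0.1, -0.2, 0.4]
opening: 0.001
```

```bash
python3 look.py wrist 3;python3 cloud.py wrist3.npz
python3 - <<'E'
from h import *
np.set_printoptions(precision=4,suppress=True)
z=np.load("wrist2.npz");P=dict(intrinsics=z["K"],extrinsics=z["E"])
# sub-pixel-ish crop
import cv2
im=z["im"][60:160,180:420,::-1];cv2.imwrite("pics/wc.png",cv2.resize(im,None,fx=3.3,fy=3.3,interpolation=cv2.INTER_CUBIC))
E
```

```text
2.88 [0.5048 0.0129 0.2394] toolx yaw -1.9645 zaxis [-0.004  0.002 -1.   ] open 0.001 F [-0.14 -0.16  0.41]
toolz -70 n 6132 miny [-17.  -16.2 -15.7] x -57.0 59.5
toolz -65 n 5617 miny [-16.8 -16.1 -15.6] x -52.8 54.7
toolz -60 n 3481 miny [-16.8 -16.1 -15.7] x -49.0 50.1
toolz -55 n 2306 miny [-15.8 -15.1 -11.1] x -44.6 46.5
toolz -50 n 3858 miny [-11.9 -11.2 -10.8] x -40.9 41.5
toolz -45 n 2438 miny [-13.  -12.2 -11.2] x -37.5 37.8
toolz -40 n 1702 miny [-13.2 -12.4 -11.5] x -32.9 34.5
toolz -35 n 640 miny [-12.6 -12.3 -12. ] x -29.4 30.9
toolz -30 n 634 miny [-11.2 -10.7 -10.1] x -15.6 17.8
toolz -25 n 218 miny [-10.4 -10.2 -10. ] x -12.8 14.2
toolz -20 n 365 miny [-10.4 -10.1  -9.8] x -12.8 14.4
toolz -15 n 331 miny [-10.4 -10.1  -9.8] x -12.7 14.2
toolz -10 n 300 miny [-10.3 -10.   -9.8] x -12.7 14.3
toolz -5 n 273 miny [-10.1  -9.9  -9.8] x -12.8 14.4
toolz 0 n 214 miny [-10.3 -10.1  -9.8] x -12.2 13.6
toolz 5 n 48 miny [-9.7 -9.6 -9.6] x -5.8 7.3
```

View pics/wc.png

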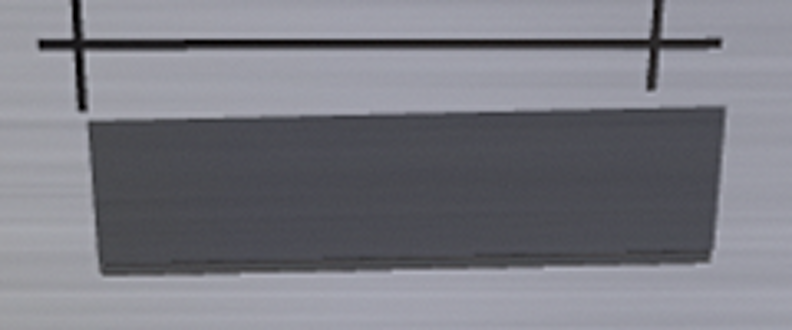

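```bash
cat >> cloud.py <<'E'
print("fine")
for a in range(-60,-30,2):
    s=p[(p[:,2]>=a)&(p[:,2]<a+2)&(abs(p[:,0])<60)]; s=s[s[:,1]<-11.6]
    if len(s)>3: print(a,len(s),np.percentile(s[:,1],[2,20]),"absx",np.percentile(abs(s[:,0]),[2,50,98]))
s=p[p[:,2]>3]; print("tip z",np.percentile(s[:,2],[50,98,100]))
E
python3 cloud.py wrist2.npz | sed -n '/fine/,$p'
python3 - <<'E'
from h import *
np.set_printoptions(precision=4,suppress=True)
z=np.load("wrist2.npz");P=dict(intrinsics=z["K"],extrinsics=z["E"])
w=lambda X,Y:(180+(X+.5)/3.3-.5,60+(Y+.5)/3.3-.5)
nl,nr=onz(P,w(78,44),.03),onz(P,w(656,42.5),.03)
f=nl-nr;yaw=np.arctan2(-f[0],f[1]);print(nl,nr,np.linalg.norm(f),yaw)
C=[onz(P,w(*q),.115) for q in((90,121),(725,106),(102,265),(712,252))]
# outline frame from near line with yaw avg
for Y in(-.396,yaw):
  xd=np.array([np.cos(Y),np.sin(Y),0]);yd=np.array([-np.sin(Y),np.cos(Y),0])
  c=(nl+nr)/2+xd*.056;print("centre",c)
  for q in C:print(" ",(q-c)@xd*1000,(q-c)@yd*1000)
  print(" tcp",(z["position"]-c)@xd*1000,(z["position"]-c)@yd*1000)
f=C[0]-C[1];print("cover yaw",np.arctan2(-f[0],f[1]));f=C[2]-C[3];print(np.arctan2(-f[0],f[1]))
E
```

```text
fine
-60 428 [-16.3812 -15.9691] absx [11.0747 17.4053 24.1278]
-58 355 [-16.2896 -15.8863] absx [11.4908 17.3239 24.1397]
-56 169 [-15.9072 -15.519 ] absx [11.2707 16.5769 24.1663]
-54 22 [-15.1121 -15.0265] absx [11.4322 13.3728 29.5433]
-52 5 [-13.5128 -12.1436] absx [13.8479 40.5612 44.0894]
-46 4 [-12.8054 -12.6448] absx [17.5699 36.572  37.0073]
-44 75 [-12.8287 -12.3339] absx [33.7736 38.2843 40.8562]
-42 92 [-12.7029 -12.3806] absx [35.521  38.4816 41.499 ]
-40 61 [-12.7425 -12.3377] absx [36.2035 38.9103 41.5916]
-38 61 [-12.8384 -12.4161] absx [17.8086 20.5601 35.0135]
-36 78 [-12.758  -12.3956] absx [17.4991 20.5918 23.4258]
-34 51 [-12.3869 -12.2724] absx [18.3342 20.818  23.0762]
tip z [ 5.3304 10.3143 11.3984]
[0.6378 0.0339 0.03  ] [ 0.5699 -0.1303  0.03  ] 0.17776202510468225 -0.3922091867011325
centre [ 0.6555 -0.0698  0.03  ]
  -84.27601369354794 69.31282235946618
  -80.74869781239593 -79.87677945939654
  -117.43068067760193 68.3215547657525
  -114.10100492442422 -80.58039713000143
 tcp -170.94047513077055 18.16034546698967
centre [ 0.6556 -0.0696  0.03  ]
  -84.01305918739948 69.41951317025983
  -81.05131722256151 -79.78238806672155
  -117.17124565243283 68.55393555043305
  -114.40605197095799 -80.35956861520883
 tcp -170.87080695496164 18.595931820794306
cover yaw -0.37236122891740364
-0.37364219414866684
```

Emit:
send_rows:
  steps:
    - {"x": 8, "y": 0, "z": 40, "spin": 0}
    - {"x": 8, "y": 0, "z": 40, "spin": 0}
    - {"x": 8, "y": 0, "z": 40, "spin": 0}
    - {"x": 0, "y": 0, "z": 40, "spin": 0}
    - {"x": 0, "y": 0, "z": 10, "spin": 0}
    - {"x": 0, "y": 0, "z": 0, "spin": 0}
  fingers: 0.7

```text
time: 3.68
position: [0.4962, -0.0095, 0.0668]
tcp_rot: [-0.555, 0.832, 0.001, 0.001]
contact_force: [0.1, 0.8, 0.4]
opening: 0.298
```

```bash
cat > fr.py <<'E'
from h import *
o=monitor.get_obs();Y=-.396;c=np.array([.6562,-.0692])
p=o["position"];d=p[:2]-c
from scipy.spatial.transform import Rotation as R
M=R.from_quat(o["tcp_rot"]).as_matrix()
print("t",round(o["time"],2),"outline x,y mm",(d@[np.cos(Y),np.sin(Y)]*1000).round(1),(d@[-np.sin(Y),np.cos(Y)]*1000).round(1),"above lid",((p[2]-.03)*1000).round(1),"yaw err deg",np.degrees(np.arctan2(M[1,0],M[0,0])+1.967).round(2),"z",M[:,2].round(4),"F",o["contact_force"].round(2))
E
python3 fr.py; python3 look.py wrist 4
```

```text
t 3.67 outline x,y mm -170.6 -6.6 above lid 36.8 yaw err deg 0.17 z [ 4.0e-04  2.3e-03 -1.0e+00] F [0.06 0.76 0.44]
3.67 [ 0.4962 -0.0095  0.0668] toolx yaw -1.9641 zaxis [ 0.     0.002 -1.   ] open 0.298 F [0.06 0.76 0.44]
```

View pics/wrist4.png

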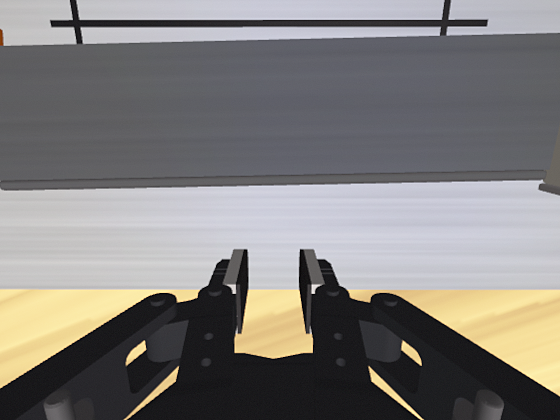

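Emit:
send_rows:
  steps:
    - {"x": 0, "y": -15, "z": 0, "spin": 0}
    - {"x": 0, "y": -15, "z": 0, "spin": 0}
    - {"x": 0, "y": -5, "z": 0, "spin": 0}
    - {"x": 0, "y": -4, "z": 0, "spin": 0}
    - {"x": 0, "y": -4, "z": 0, "spin": 0}
    - {"x": -0.5, "y": -4, "z": 0, "spin": 0}

```text
time: 4.47
position: [0.543, -0.0269, 0.0738]
tcp_rot: [-0.556, 0.831, -0.002, 0.004]
contact_force: [-2.9, 0.5, 1.3]
opening: 0.303
```

```bash
python3 fr.py; python3 look.py wrist 5
```

```text
t 4.47 outline x,y mm -120.7 -4.6 above lid 43.8 yaw err deg 0.24 z [ 0.0084  0.0017 -1.    ] F [-2.91  0.46  1.26]
4.47 [ 0.543  -0.0269  0.0738] toolx yaw -1.9627 zaxis [ 0.008  0.002 -1.   ] open 0.303 F [-2.91  0.46  1.26]
```

View pics/wrist5.png

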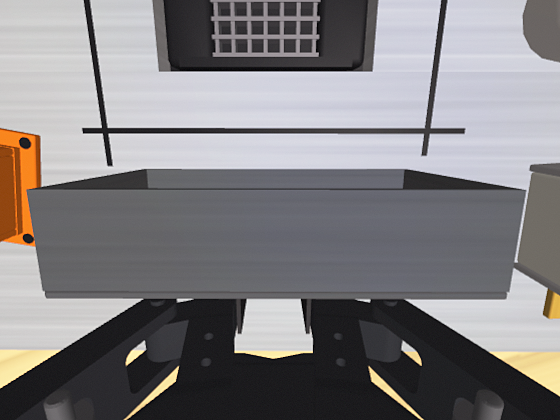

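Emit:
send_rows:
  steps:
    - {"x": 0, "y": 4, "z": 2, "spin": 0}
    - {"x": 0, "y": 2, "z": 6, "spin": 0}
    - {"x": 0, "y": 0, "z": 0, "spin": 0}

```text
time: 4.9
position: [0.5375, -0.0245, 0.0649]
tcp_rot: [-0.556, 0.831, -0.002, 0.004]
contact_force: [0.7, 0.2, 0.9]
opening: 0.299
```

```bash
python3 fr.py; python3 look.py scene 5; python3 - <<'E'
import cv2
t=cv2.imread("pics/scene5.png")[190:310,205:365]; cv2.imwrite("pics/scenec5.png",cv2.resize(t,None,fx=5,fy=5,interpolation=cv2.INTER_CUBIC))
E
```

```text
t 4.9 outline x,y mm -126.8 -4.6 above lid 34.9 yaw err deg 0.24 z [ 0.0089  0.0015 -1.    ] F [0.68 0.2  0.93]
4.9 [ 0.5375 -0.0245  0.0649] toolx yaw -1.9628 zaxis [ 0.009  0.001 -1.   ] open 0.299 F [0.68 0.2  0.93]
```

View pics/scenec5.png

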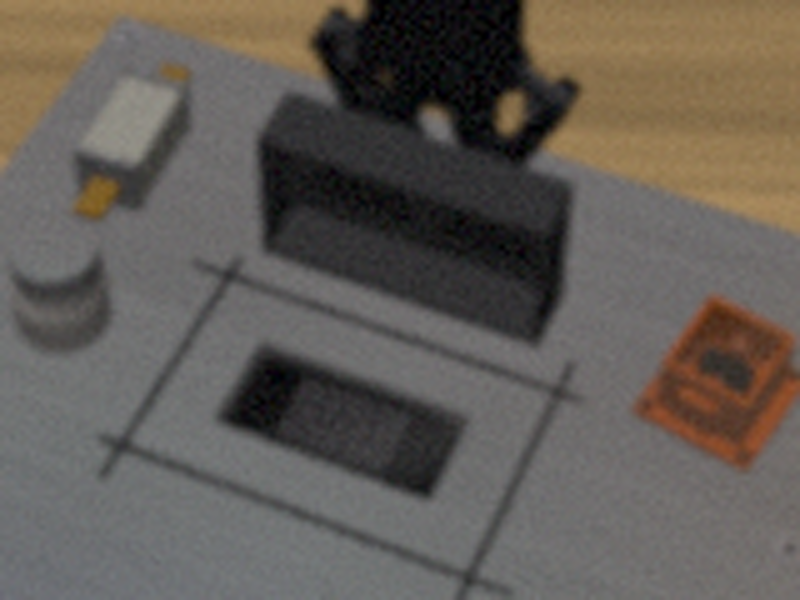

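Emit:
send_rows:
  steps:
    - {"x": 0, "y": -5, "z": 0, "spin": 0}
    - {"x": -0.5, "y": -4, "z": 0.5, "spin": 0}
    - {"x": -0.5, "y": -4, "z": 0.7, "spin": 0}
    - {"x": -0.5, "y": -4, "z": 0.7, "spin": 0}

```text
time: 5.45
position: [0.5542, -0.0297, 0.0649]
tcp_rot: [-0.556, 0.831, -0.001, 0.003]
contact_force: [-6.7, 1.5, 5.1]
opening: 0.298
```

```bash
python3 fr.py
```

```text
t 5.45 outline x,y mm -109.3 -2.9 above lid 34.9 yaw err deg 0.24 z [ 0.0067  0.0021 -1.    ] F [-6.68  1.55  5.05]
```

```bash
python3 look.py wrist 6; python3 look.py scene 6; python3 - <<'E'
import cv2
t=cv2.imread("pics/scene6.png")[190:310,205:365]; cv2.imwrite("pics/scenec6.png",cv2.resize(t,None,fx=5,fy=5,interpolation=cv2.INTER_CUBIC))
E
```

```text
5.45 [ 0.5542 -0.0297  0.0649] toolx yaw -1.9628 zaxis [ 0.007  0.002 -1.   ] open 0.298 F [-6.68  1.55  5.05]
5.5 [ 0.5547 -0.0298  0.0648] toolx yaw -1.9629 zaxis [ 0.007  0.002 -1.   ] open 0.3 F [-5.1   1.93  6.93]
```

View pics/wrist6.png

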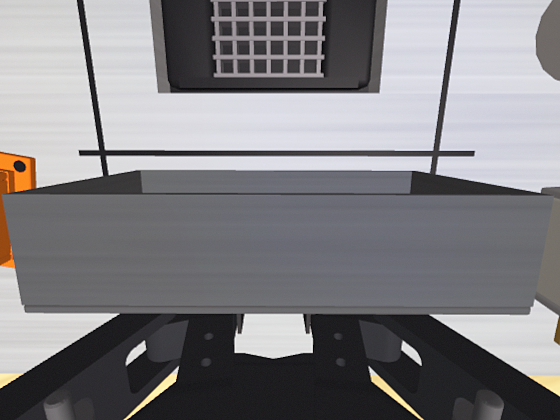

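View pics/scenec6.png

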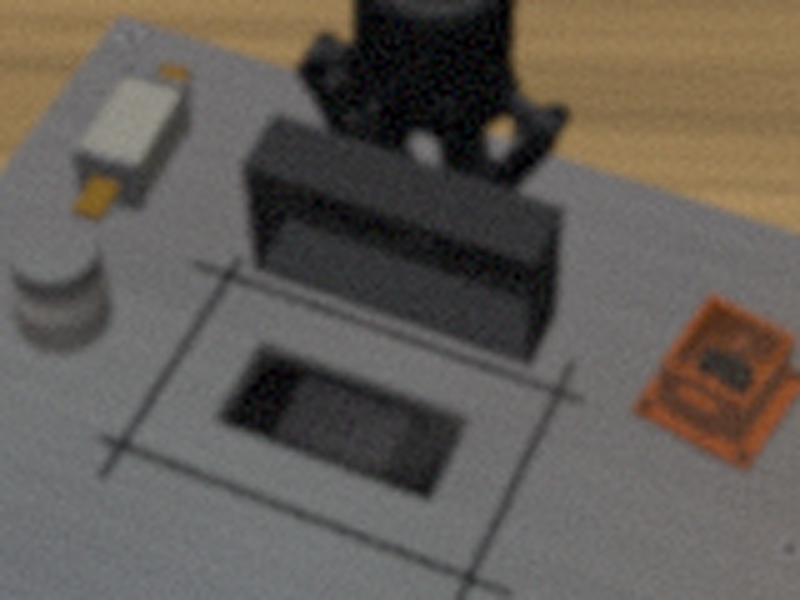

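Emit:
send_rows:
  steps:
    - {"x": -0.5, "y": -4, "z": 0.3, "spin": 0}
    - {"x": -0.5, "y": -4, "z": 0.3, "spin": 0}
    - {"x": -0.5, "y": -4, "z": 0.3, "spin": 0}

```text
time: 5.92
position: [0.5665, -0.033, 0.0649]
tcp_rot: [-0.556, 0.831, -0.001, 0.003]
contact_force: [-6.0, 1.3, 6.5]
opening: 0.303
```

```bash
python3 fr.py; python3 look.py wrist 7;python3 cloud.py wrist7.npz | head -5
```

```text
t 5.92 outline x,y mm -96.7 -1.2 above lid 34.9 yaw err deg 0.23 z [ 0.0057  0.0025 -1.    ] F [-6.01  1.25  6.5 ]
5.92 [ 0.5665 -0.033   0.0649] toolx yaw -1.9629 zaxis [ 0.006  0.002 -1.   ] open 0.303 F [-6.01  1.25  6.5 ]
toolz -70 n 6500 miny [-17.3 -16.2 -15.7] x -59.1 59.9
toolz -65 n 5542 miny [-17.2 -16.2 -15.6] x -57.6 57.9
toolz -60 n 3127 miny [-16.7 -16.1 -15.7] x -54.5 56.2
toolz -55 n 47174 miny [-48.5 -47.4 -44.1] x -60.0 60.0
toolz -50 n 6743 miny [-48.  -47.8 -46.7] x -60.0 59.9
```

View pics/wrist7.png

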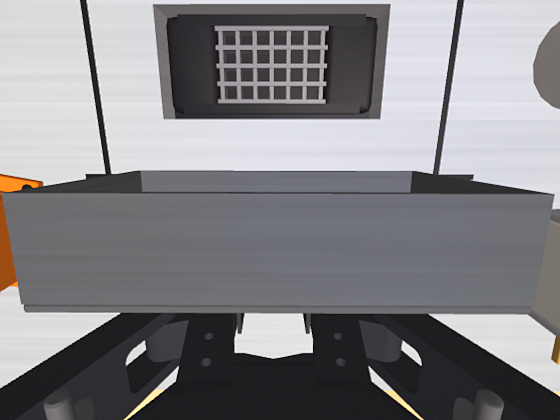

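Emit:
send_rows:
  steps:
    - {"x": -0.5, "y": -4, "z": 0.3, "spin": 0}
    - {"x": -0.5, "y": -3, "z": 0.3, "spin": 0}

```text
time: 6.22
position: [0.5738, -0.035, 0.0649]
tcp_rot: [-0.556, 0.831, -0.0, 0.003]
contact_force: [-7.1, 1.4, 7.3]
opening: 0.302
```

```bash
python3 fr.py
```

```text
t 6.22 outline x,y mm -89.2 -0.2 above lid 34.9 yaw err deg 0.22 z [ 0.0048  0.0027 -1.    ] F [-7.07  1.38  7.31]
```

Now back off so it settles on its base, then rise and look from behind and above, and measure the foot edge.

Emit:
send_rows:
  steps:
    - {"x": 0, "y": 8, "z": 0, "spin": 0}
    - {"x": 0, "y": 14, "z": 0, "spin": 0}
    - {"x": 0, "y": 20, "z": -15, "spin": 0}
    - {"x": 0, "y": 20, "z": -40, "spin": 0}
    - {"x": 0, "y": 0, "z": -60, "spin": 0}
    - {"x": 0, "y": 0, "z": -60, "spin": 0}
    - {"x": 0, "y": 0, "z": 0, "spin": 0}

```text
time: 7.1
position: [0.5121, -0.0106, 0.2439]
tcp_rot: [-0.556, 0.831, -0.001, 0.003]
contact_force: [-0.1, -0.0, -0.5]
opening: 0.296
```

```bash
python3 fr.py; python3 look.py wrist 8; python3 look.py scene 8; python3 - <<'E'
import cv2
t=cv2.imread("pics/scene8.png")[190:310,205:365]; cv2.imwrite("pics/scenec8.png",cv2.resize(t,None,fx=5,fy=5,interpolation=cv2.INTER_CUBIC))
E
```

```text
t 7.1 outline x,y mm -155.6 -1.5 above lid 213.9 yaw err deg 0.22 z [ 0.0059  0.0023 -1.    ] F [-0.12 -0.04 -0.53]
7.1 [ 0.5121 -0.0106  0.2439] toolx yaw -1.9632 zaxis [ 0.006  0.002 -1.   ] open 0.296 F [-0.12 -0.04 -0.53]
7.15 [ 0.5113 -0.0105  0.2413] toolx yaw -1.9632 zaxis [ 0.002  0.003 -1.   ] open 0.297 F [-0.1  -0.01 -0.36]
```

View pics/wrist8.png

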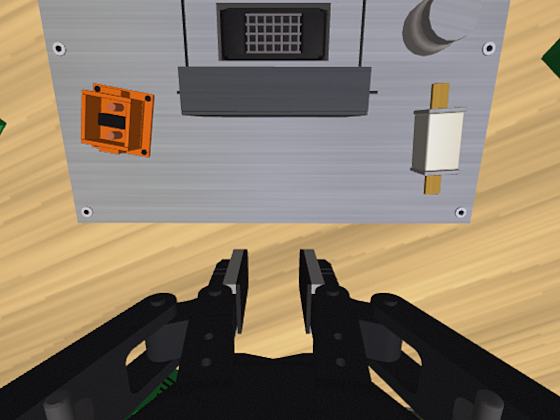

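View pics/scenec8.png

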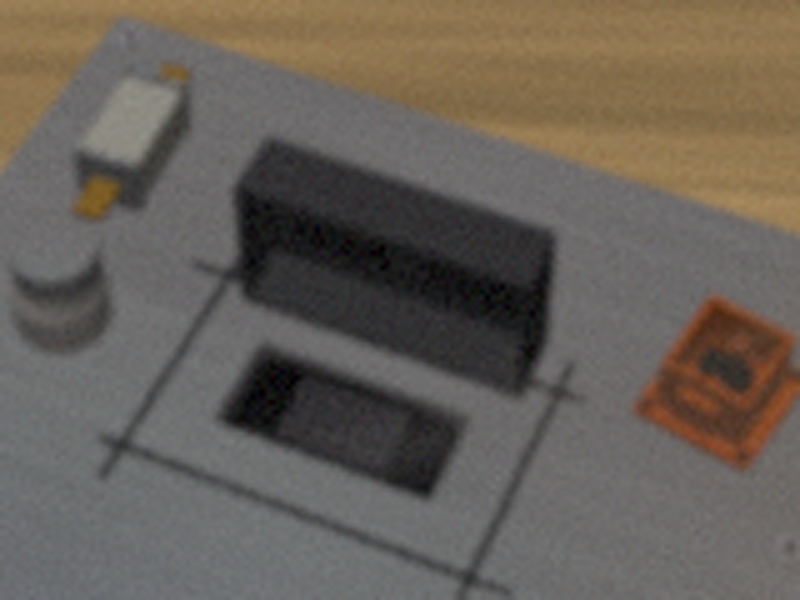

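```bash
python3 - <<'E'
from h import *
import cv2
np.set_printoptions(precision=4,suppress=True)
z=np.load("wrist8.npz");P=dict(intrinsics=z["K"],extrinsics=z["E"]);S=optics.camera_params("scene")
im=z["im"][0:130,160:400,::-1];cv2.imwrite("pics/wc8.png",cv2.resize(im,None,fx=3.3,fy=3.3,interpolation=cv2.INTER_CUBIC))
Y=-.396;xd=np.array([np.cos(Y),np.sin(Y),0]);yd=np.array([-np.sin(Y),np.cos(Y),0])
c=np.array([.6562,-.0692,.03])
f=lambda q:np.array([(q-c)@xd,(q-c)@yd])*1000
for p in((179,67),(371,68),(183,111),(368,111)):print("top",f(onz(P,p,.115)))
for p in((176.5,92),(376.5,92),(185,60),(362,60)):print("line",f(onz(P,p,.03)))
s=lambda X,Y:(205+(X+.5)/5-.5,190+(Y+.5)/5-.5)
for p in((522,393),(247,298)):print("foot scene",f(onz(S,s(*p),.03)))
for p in((233,271),(565,392),(120,446),(467,578)):print("line scene",f(onz(S,s(*p),.03)))
E
```

```text
top [-46.1521  71.8757]
top [-46.4958 -76.9175]
top [-78.6724  71.2516]
top [-78.2225 -77.3433]
line [-56.9233 100.6223]
line [ -56.3401 -108.9488]
line [-26.2114  89.4049]
line [-25.7798 -91.3053]
foot scene [-48.4352  72.7074]
foot scene [-46.253  -74.1113]
line scene [-58.8586 -88.3551]
line scene [-57.4727  91.4149]
line scene [ 57.3481 -88.5553]
line scene [56.2633 87.8216]
```

View pics/wc8.png

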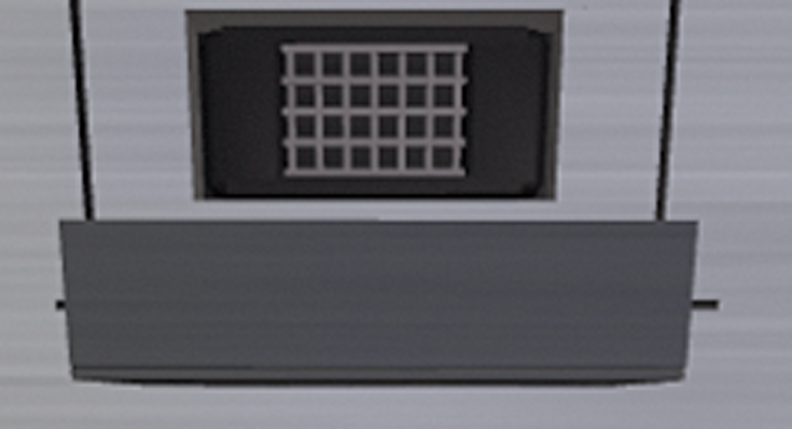

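Emit:
send_rows:
  steps:
    - {"x": 0, "y": 0, "z": 45, "spin": 0}
    - {"x": 0, "y": 0, "z": 45, "spin": 0}
    - {"x": 0, "y": 0, "z": 45, "spin": 0}
    - {"x": 0, "y": 0, "z": 38, "spin": 0}
    - {"x": 0, "y": -15, "z": 0, "spin": 0}
    - {"x": 0, "y": -15, "z": 0, "spin": 0}
    - {"x": 0, "y": 0, "z": 0, "spin": 0}

```text
time: 8.07
position: [0.5358, -0.0219, 0.0554]
tcp_rot: [-0.556, 0.831, 0.005, -0.004]
contact_force: [-0.1, -1.1, -0.3]
opening: 0.3
```

```bash
python3 fr.py
```

```text
t 8.07 outline x,y mm -129.3 -2.8 above lid 25.4 yaw err deg 0.2 z [-0.0111  0.0039 -0.9999] F [-0.06 -1.11 -0.26]
```

Emit:
send_rows:
  steps:
    - {"x": 0, "y": -10, "z": -9, "spin": 0}
    - {"x": 0, "y": -12, "z": 0, "spin": 0}
    - {"x": 0, "y": -8, "z": 0, "spin": 0}
    - {"x": 0, "y": 0, "z": 0, "spin": 0}

```text
time: 8.57
position: [0.5664, -0.0344, 0.0668]
tcp_rot: [-0.556, 0.831, 0.004, -0.002]
contact_force: [0.0, 0.3, -0.3]
opening: 0.301
```

```bash
python3 fr.py
```

```text
t 8.57 outline x,y mm -96.3 -2.5 above lid 36.8 yaw err deg 0.2 z [-0.0082  0.0035 -1.    ] F [ 0.03  0.27 -0.33]
```

Emit:
send_rows:
  steps:
    - {"x": 0, "y": -4, "z": 0.3, "spin": 0}
    - {"x": 0, "y": -4, "z": 0.3, "spin": 0}
    - {"x": 0, "y": -3.5, "z": 0.3, "spin": 0}

```text
time: 8.95
position: [0.5765, -0.0385, 0.0659]
tcp_rot: [-0.556, 0.831, 0.005, -0.003]
contact_force: [-9.5, 3.4, 11.9]
opening: 0.302
```

```bash
python3 fr.py
```

```text
t 8.95 outline x,y mm -85.4 -2.4 above lid 35.9 yaw err deg 0.22 z [-0.0108  0.0042 -0.9999] F [-9.5   3.38 11.85]
```

Back off, rise to the tipping height and check.

Emit:
send_rows:
  steps:
    - {"x": 0, "y": 8, "z": 0, "spin": 0}
    - {"x": 0, "y": 14, "z": 0, "spin": 0}
    - {"x": 0, "y": 14, "z": -15, "spin": 0}
    - {"x": 0, "y": 5, "z": -25, "spin": 0}
    - {"x": 0, "y": 0, "z": -12, "spin": 0}
    - {"x": 0, "y": 0, "z": 0, "spin": 0}

```text
time: 9.7
position: [0.5366, -0.022, 0.1184]
tcp_rot: [-0.556, 0.831, 0.005, -0.004]
contact_force: [-0.5, -0.6, -0.1]
opening: 0.295
```

```bash
python3 fr.py; python3 look.py wrist 9; python3 look.py top 9;python3 look.py scene 9; python3 - <<'E'
import cv2
t=cv2.imread("pics/scene9.png")[190:310,205:365]; cv2.imwrite("pics/scenec9.png",cv2.resize(t,None,fx=5,fy=5,interpolation=cv2.INTER_CUBIC))
E
```

```text
t 9.7 outline x,y mm -128.5 -2.6 above lid 88.4 yaw err deg 0.24 z [-0.0124  0.0042 -0.9999] F [-0.51 -0.6  -0.05]
9.7 [ 0.5366 -0.022   0.1184] toolx yaw -1.9628 zaxis [-0.012  0.004 -1.   ] open 0.295 F [-0.51 -0.6  -0.05]
9.75 [ 0.5364 -0.0221  0.1178] toolx yaw -1.9629 zaxis [-0.013  0.004 -1.   ] open 0.3 F [-0.14  0.28 -0.03]
9.8 [ 0.5362 -0.022   0.1174] toolx yaw -1.9629 zaxis [-0.014  0.004 -1.   ] open 0.297 F [-0.69  0.08  0.18]
```

View pics/wrist9.png

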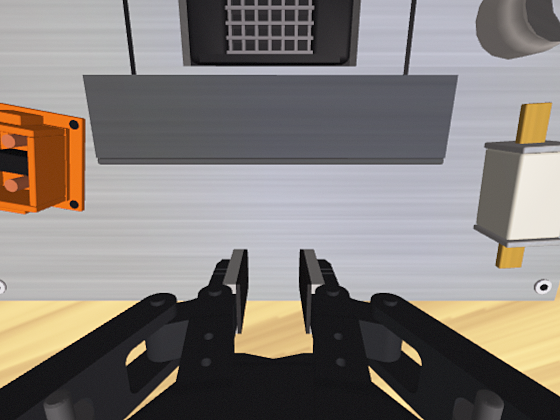

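View pics/scenec9.png

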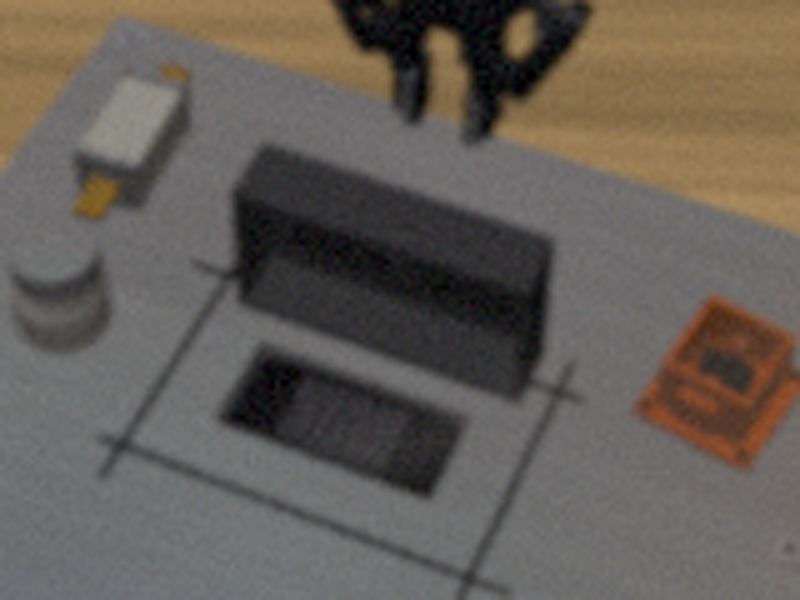

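```bash
python3 - <<'E'
from h import *
z=np.load("wrist9.npz");P=dict(intrinsics=z["K"],extrinsics=z["E"])
Y=-.396;xd=np.array([np.cos(Y),np.sin(Y),0]);yd=np.array([-np.sin(Y),np.cos(Y),0])
c=np.array([.6562,-.0692,.03])
f=lambda q:(np.array([(q-c)@xd,(q-c)@yd])*1000).round(1)
for p in((83,75.5),(458,75.5),(98,160),(444,160)):print("top",f(onz(P,p,.115)))
for p in((134,74),(406,74),(182,65),(355,65)):print("line/opening",f(onz(P,p,.03)))
E
```

```text
top [-42.4  73.2]
top [-41.8 -77. ]
top [-76.1  72.6]
top [-75.6 -76.9]
line/opening [-31.6  87.9]
line/opening [-31.  -89.8]
line/opening [-26.1  56.1]
line/opening [-25.7 -56. ]
```

Emit:
send_rows:
  steps:
    - {"x": 0, "y": -12, "z": 0, "spin": 0}
    - {"x": 0, "y": -12, "z": 0, "spin": 0}
    - {"x": 0, "y": -6, "z": 0, "spin": 0}
    - {"x": 0, "y": 0, "z": 0, "spin": 0}

```text
time: 10.35
position: [0.5658, -0.0347, 0.1147]
tcp_rot: [-0.556, 0.831, 0.007, -0.006]
contact_force: [0.7, 0.6, 0.7]
opening: 0.3
```

```bash
python3 fr.py
```

```text
t 10.35 outline x,y mm -96.7 -3.0 above lid 84.7 yaw err deg 0.2 z [-0.017   0.0048 -0.9998] F [0.75 0.61 0.73]
```

Emit:
send_rows:
  steps:
    - {"x": 0, "y": -5, "z": -2, "spin": 0}
    - {"x": 0, "y": -5, "z": -1, "spin": 0}
    - {"x": 0, "y": -5, "z": 0, "spin": 0}
    - {"x": 0, "y": -5, "z": 0, "spin": 0}

```text
time: 10.85
position: [0.5852, -0.0426, 0.1179]
tcp_rot: [-0.556, 0.831, 0.007, -0.006]
contact_force: [-0.5, 0.7, 0.9]
opening: 0.295
```

```bash
python3 fr.py; python3 look.py wrist 10; python3 look.py scene 10; python3 - <<'E'
import cv2
t=cv2.imread("pics/scene10.png")[190:310,205:365]; cv2.imwrite("pics/scenec10.png",cv2.resize(t,None,fx=5,fy=5,interpolation=cv2.INTER_CUBIC))
E
```

```text
t 10.85 outline x,y mm -75.8 -2.8 above lid 87.9 yaw err deg 0.22 z [-0.0172  0.0049 -0.9998] F [-0.49  0.71  0.93]
10.85 [ 0.5852 -0.0426  0.1179] toolx yaw -1.9631 zaxis [-0.017  0.005 -1.   ] open 0.295 F [-0.49  0.71  0.93]
10.9 [ 0.5856 -0.0428  0.1179] toolx yaw -1.9633 zaxis [-0.017  0.005 -1.   ] open 0.298 F [-0.83 -0.03  0.55]
```

View pics/scenec10.png

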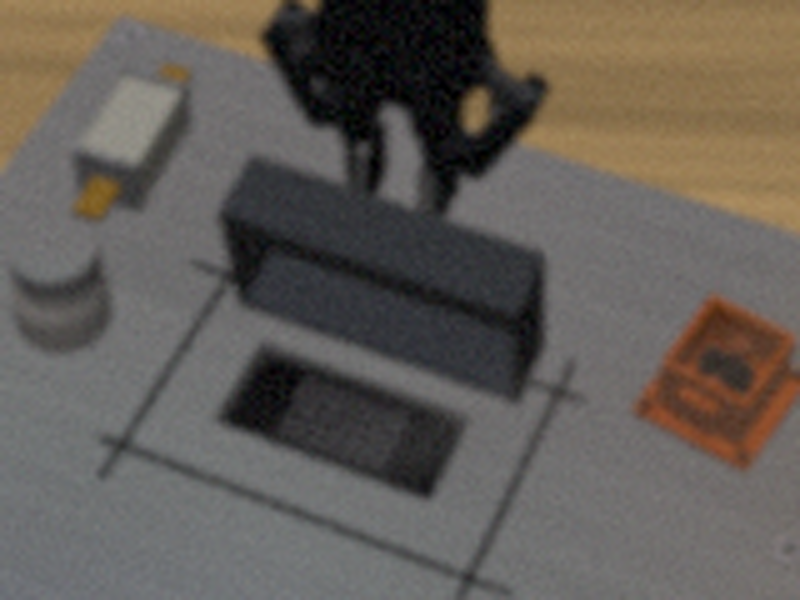

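View pics/wrist10.png

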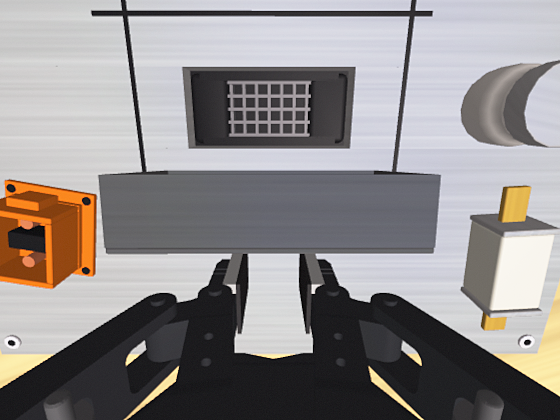

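It is tipping with its foot corners still in place at scene crop (522,398). I'll go on.

Emit:
send_rows:
  steps:
    - {"x": 0, "y": -5, "z": 0, "spin": 0}
    - {"x": 0, "y": -5, "z": 0, "spin": 0}
    - {"x": 0, "y": -5, "z": 0, "spin": 0}
    - {"x": 0, "y": -5, "z": 0, "spin": 0}

```text
time: 11.45
position: [0.6049, -0.0508, 0.1174]
tcp_rot: [-0.556, 0.831, 0.007, -0.006]
contact_force: [0.2, 1.0, 0.1]
opening: 0.303
```

```bash
python3 fr.py; python3 look.py wrist 11
```

```text
t 11.45 outline x,y mm -54.5 -2.8 above lid 87.4 yaw err deg 0.22 z [-0.017   0.0048 -0.9998] F [0.17 1.03 0.09]
11.45 [ 0.6049 -0.0508  0.1174] toolx yaw -1.9632 zaxis [-0.017  0.005 -1.   ] open 0.303 F [0.17 1.03 0.09]
```

View pics/wrist11.png

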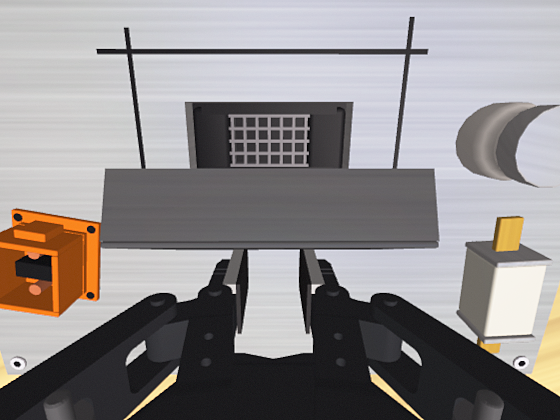

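Emit:
send_rows:
  steps:
    - {"x": 0, "y": -5, "z": 0, "spin": 0}
    - {"x": 0, "y": -5, "z": 0, "spin": 0}
    - {"x": 0, "y": -4, "z": 0, "spin": 0}

```text
time: 11.88
position: [0.619, -0.0567, 0.117]
tcp_rot: [-0.556, 0.831, 0.007, -0.006]
contact_force: [0.0, 1.4, -1.1]
opening: 0.301
```

```bash
python3 fr.py; python3 look.py wrist 12
```

```text
t 11.88 outline x,y mm -39.2 -2.8 above lid 87.0 yaw err deg 0.21 z [-0.0169  0.0047 -0.9998] F [ 0.03  1.36 -1.14]
11.88 [ 0.619  -0.0567  0.117 ] toolx yaw -1.9633 zaxis [-0.017  0.005 -1.   ] open 0.301 F [ 0.03  1.36 -1.14]
```

View pics/wrist12.png

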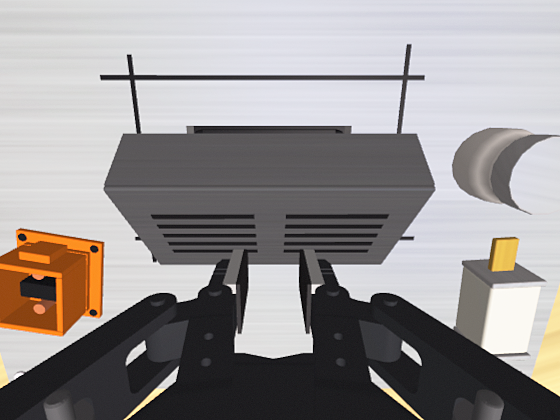

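Emit:
send_rows:
  steps:
    - {"x": 0, "y": 0, "z": 0, "spin": 0}
    - {"x": 0, "y": 0, "z": 0, "spin": 0}
    - {"x": 0, "y": 0, "z": 0, "spin": 0}
    - {"x": 0, "y": 20, "z": -40, "spin": 0}
    - {"x": 0, "y": 30, "z": -50, "spin": 0}
    - {"x": 0, "y": 30, "z": -30, "spin": 0}
    - {"x": 0, "y": 30, "z": 0, "spin": 0}
    - {"x": 0, "y": 0, "z": 0, "spin": 0}

```text
time: 12.92
position: [0.5163, -0.014, 0.2426]
tcp_rot: [-0.556, 0.831, 0.007, -0.006]
contact_force: [0.4, -0.1, -0.2]
opening: 0.301
```

```bash
python3 fr.py; python3 look.py wrist 13; python3 look.py scene 13;python3 look.py top 13; python3 - <<'E'
import cv2
t=cv2.imread("pics/scene13.png")[190:310,205:365]; cv2.imwrite("pics/scenec13.png",cv2.resize(t,None,fx=5,fy=5,interpolation=cv2.INTER_CUBIC))
E
```

```text
t 12.93 outline x,y mm -150.4 -3.1 above lid 212.6 yaw err deg 0.21 z [-0.0167  0.005  -0.9998] F [ 0.39 -0.1  -0.21]
12.93 [ 0.5163 -0.014   0.2426] toolx yaw -1.9634 zaxis [-0.017  0.005 -1.   ] open 0.301 F [ 0.39 -0.1  -0.21]
12.97 [ 0.5172 -0.0144  0.2427] toolx yaw -1.9636 zaxis [-0.016  0.005 -1.   ] open 0.301 F [1.21 0.36 0.73]
13.03 [ 0.5176 -0.0147  0.2422] toolx yaw -1.964 zaxis [-0.017  0.005 -1.   ] open 0.304 F [ 0.07 -0.56  0.65]
```

View pics/scenec13.png

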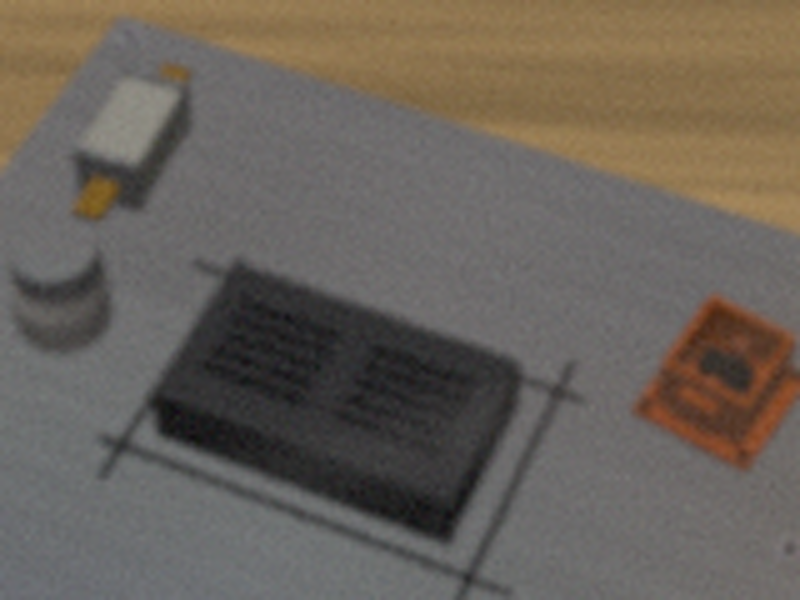

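View pics/wrist13.png

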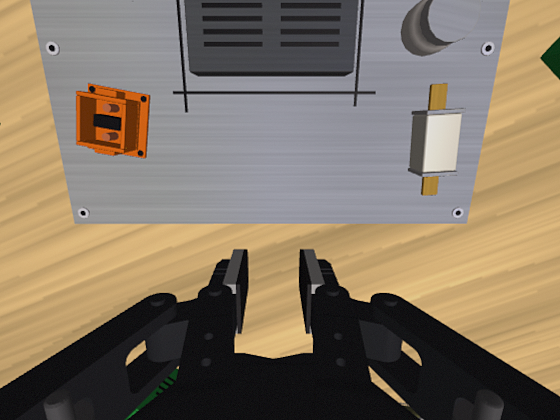

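```bash
python3 - <<'E'
from h import *
z=np.load("wrist13.npz");P=dict(intrinsics=z["K"],extrinsics=z["E"]);S=optics.camera_params("scene")
Y=-.396;xd=np.array([np.cos(Y),np.sin(Y),0]);yd=np.array([-np.sin(Y),np.cos(Y),0])
c=np.array([.6562,-.0692,.03])
f=lambda q:(np.array([(q-c)@xd,(q-c)@yd])*1000).round(1)
for p in((191,75),(353,75)):print("near",f(onz(P,p,.03)))
s=lambda X,Y:(205+(X+.5)/5-.5,190+(Y+.5)/5-.5)
for p in((450,541),(165,433)):print("far scene",f(onz(S,s(*p),.03)))
d=z["d"]
for u,v in((205,10),(205,55),(345,10),(345,55),(270,30)):
    c0,r=ray(P,(u,v));print("top z",(c0+r*d[v,u])[2].round(4))
E
python3 -c "
from plant import manip;print(manip.hand_in())"
```

```text
near [-40.3  80.3]
near [-39.8 -85.3]
far scene [41.7 73.3]
far scene [ 42.2 -72.8]
top z 0.0657
top z 0.0668
top z 0.0657
top z 0.0662
top z 0.0662
the job is handed in; nothing more can be done
None
```

The cover tipped over and lies flat over the opening, open side down and inside the outline, and the job is handed in. The hand-in reports no verdict.

**Sliding:** I pushed it low on the slotted face with the partly closed fingers, in two passes. That left its foot edge about 42 mm short of the outline's centre (15 mm past the near line). It was square to the outline and about 2 mm off the middle.

**Tipping:** I then pushed about 77 mm above the lid. The foot edge stayed put and the cover fell by itself at about 11.9 s. The arm did not touch it after that and was well clear at hand-in.

**Last checks:**
- **x:** the foot edge is at about -40 to -43 mm and the far edge at about +42 mm; the limit is 57.5 mm.
- **y:** the corners are at about ±73 to 77 mm; the limit is 90 mm. One reading of the near edge gave +80 and -85 mm, but it spans 166 mm on a 150 mm cover. I think it caught the raised top edge, and it is still inside.
- **Flatness:** the top face is level to about 1 mm, 36 mm above the lid.
- **Bystanders:** the connector, fuse and jar look unmoved in the pictures; I did not measure them.

**Deviations:** During the low pushes the tool's height drifted by 7 to 10 mm, and I corrected it. The first few millimetres of the slide were made with the fingertips at about 34 mm, above the advised 30 mm, and the cover stayed standing. The wrist force reached about 15 N in the last low push, more than sliding the cover alone should need.

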